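# Load the shaker and set its push-to-turn selector

### The job

Stand the capped reagent bottle upright in the middle of the shaker's round tray and let go of it. Then push the selector knob in and, keeping it pushed in, turn it clockwise to its next position, the middle one of the three marks, and let it spring fully back out there. Leave the bottle standing on the tray and do not tip over the glass beaker.

Things in the scene. Friction and masses are not known exactly. Their poses are not given: they have to be found in the camera images.
- bottle_centre (a point): The capped reagent bottle: loose, round, 66 mm in diameter, 126 mm tall, with sloping shoulders and a fixed white cap 36 mm in diameter and 22 mm high at the top (grip it there from above). About 0.2 kg. Its foot is a little uneven: standing, it leans by up to 0.06 rad. This point is on its axis, half-way up, 63 mm above its underside; z is up.
- tray_centre (a point): Centre of the shaker's round tray, on the upper face of its rubber mat, where the underside of the bottle goes (69 mm above the bench). The tray is fixed to the shaker; its inside is 92 mm across and its rim, 4 mm thick, stands 11 mm above the mat. z is up.
- shaker: White box 170 x 270 x 60 mm (x, y, z) fixed on the bench, with the round tray at the right end and the selector at the left end as the robot sees it. Origin: centre of its underside; x points away from the robot, y towards the selector, z up. The tray's centre is at y = -75 mm, the selector's axis at y = +80 mm in this frame.
- selector_grip (a point): Grip point of the black selector knob, on its upright axis, 98 mm above the bench when out; moves with the knob. A bar 62 mm long, 16 mm wide, from 81 to 112 mm above the bench, on a round skirt 68 mm across whose top is at 81 mm. x points along the bar to its pointer end (white line), y across the bar, z up. Pinch the bar across its width, push straight down, turn about z.
- selector (a joint): Turn of the selector in rad, clockwise from above. Positions (white marks on the shaker): 0 = start, thinnest mark, 60 degrees left of the shaker's x axis; 1.047 = middle mark, along x; 2.094 = broadest mark. Out, a notch holds it to about 0.08 rad; it turns only while pushed in 9 mm or more. Let out within 0.12 rad of a position it springs out there; elsewhere it sticks in.
- selector_press (a joint): How far the selector knob is pushed straight down into the shaker, in m: 0 fully out, 0.012 fully in (a hard stop). A spring pushes it back out, 3.5 N when out and 9.5 N when fully in.
- beaker: A loose empty glass beaker, 65 mm in diameter and 85 mm tall, standing to the left of the bottle. Origin: centre of its underside; z up. It must stay standing.
Things that resemble listed ones, but are neither listed nor needed, are in the scene too. What is shaped like the beaker but green is not meant.

How it is judged:
On the way, in this order (a step that is already met when the one before it is completed fails the run):
1. the bottle stands upright on the tray, let go, with the selector still out in its start position (horizontal distance between bottle_centre and tray_centre below 0.018 m and z of bottle_centre in the frame of tray_centre below 0.068 m and angle between bottle_centre's own z axis and vertical below 0.15 rad and contact force between the fingers and bottle below 0.1 N and value of joint selector below 0.2 rad), for 0.2 s.
2. the selector is pushed in and turned towards its middle position (value of joint selector_press above 0.006 m and value of joint selector above 0.3 rad), for 0.05 s.
At the end, for the whole second after the job is handed in: The bottle stands upright (within 0.15 rad) on the tray's mat, its axis within 18 mm of the tray's centre; the selector is within 0.12 rad of its middle position (1.047 rad) and out to within 3 mm; the beaker is standing (horizontal distance between bottle_centre and tray_centre below 0.018 m and z of bottle_centre in the frame of tray_centre between 0.058 and 0.068 m and angle between bottle_centre's own z axis and vertical below 0.15 rad and value of joint selector between 0.927 and 1.167 rad and value of joint selector_press below 0.003 m and angle between beaker's own z axis and vertical below 0.3 rad); the robot touches nothing.
It fails at once if the glass beaker is tipped over (angle between beaker's own z axis and vertical above 0.5 rad).
It also fails if it takes over 53 s, if anything falls off the work surface, if the arm or the gripper's body presses on something with over 40 N, if the wrist force passes 120 N, or if a joint passes its speed limit or range.

### The arm

A 6-joint arm with a two-finger parallel gripper is mounted at the origin on a cart in front of the work surface, level with it; the furniture and walls round the work are solid. World frame = base frame: x ahead of the robot, y to its left, z up, the work surface at z = 0. Lengths are in m, angles in rad, forces in N, time in s.
With the tool pointing down it reaches from about 0.35 to 1 m from the base axis. Payload 7.1 kg.
Tool frame: the origin (TCP) lies on the centre line of the jaws, within the pads' length; the fingertips stand 11 mm ahead of it and the grasp point (between the pads) lies 8 mm behind it; z points along the fingers, y is the line along which they close (so a half turn about z gives the same grasp; the last joint's range is limited). The gripper opens to 85 mm and grips with 20 to 120 N. Pads are 22 mm wide; open, the fingers measure 114 mm over their backs; the gripper's body (76 mm by 85 mm) begins 54 mm behind the grasp point. The pads swing forward as they close: fully open they stand 13 mm farther back than shut.
Start: joints at [1.123, 0.423, 1.63, -0, 1.089, -0.019], TCP at [0.26, 0.568, 0.242] pointing down, gripper open.
Joint ranges: [-3, 3], [-0.9, 2.11], [0.09, 2.58], [-1.31, 4.45], [0.11, 2.69], [-2.54, 2.54]. Speed limits (rad/s): [2.39, 2.39, 3.01, 3.14, 3.14, 3.14].

### API

Orientations are given as a unit quaternion [x, y, z, w].
In Python, from plant import status, cams, workorder gives the robot as it stands. The module is installed in compiled form; this text tells all that it offers.
- The arm moves only by the tool arm_command, never from a script. Its argument "rows" is a list of rows, each a list of 3 entries, a list of its own where there are three numbers: the shift along the tool's x, y, z in cm, then the turn about the tool's z in degrees, then the finger opening in cm, from 0 to 8.54. In form: [[[x, y, z], yaw, gripper], ...]. A call has exactly 10 rows; each row is the pose to reach, as a shift and turn from the pose commanded when the call began, along the tool's axes at that moment; what a row does not reach only later rows make up. A row lasts 1/10 s, in which the tool goes at most 50 mm and 8.59 degrees, less where a joint would pass 70% of its speed; a pose out of reach is approached as far as the arm can. A call with a gripper value outside its range is refused whole. The fingers move at their own pace and stop on an object; "grip_force" is the grip in N (left out, the last holds). Time passes only in rows, so rows that repeat a pose let the fingers close, or fill a call up. It gives the time, the measured TCP pose, the force, the opening and the grip force at its end, in the units of the state.
- status.get_state(): the state, without advancing time (a new reading comes with each control period).
- cams.grab_frame(name): name is "scene" or "top" or "wrist"; returns a dict with "pixels" (384x512x3 uint8, red, green, blue), "fov_y" (degrees; the focal length in pixels is half the picture's height over the tangent of half this angle, whatever the lens; pixels are square), "cx", "cy" (the principal point, pixels), "eye" and "orientation" of the camera in the world. Camera axes: x right, y down, z forward; pixel columns grow to the right and rows downward; lengths in m; the calibration is good to about 2 mm. A picture is of the moment at which its call begins. There is no depth.
- workorder.hand_in(): hands the job in; it is judged then, once.
The state is a dict: "t": time; "q": joint angles; "dq": joint speeds; "tau": joint torques, N m; "ee_pos": TCP position; "tool_rot": TCP orientation; "force": force on the tool from outside, world axes, zero at the start; "ft_torque": the same for the moment, N m; "finger_gap": opening from 0.0 (shut) to 1.0 (fully open); "gripper_force": force on a finger pad.
Only numpy, scipy, OpenCV 4.12 (cv2) and the standard library are available. Lean on these libraries where they do the work, as an engineer would, in place of code of your own. Each camera call takes 0.05 s, during which the arm holds its last target. There are 200 camera calls.

## Working session

There is one attempt and no reset: what is moved stays moved. The work goes in short steps, Python scripts to look and compute and a tool call to move; the robot and the scene stay as the last step left them, time stands still between calls to the robot, and variables do not carry over. Pictures are saved under pics/ and viewed, at most 10 in all, crops included, and the job is handed in when it is done.

Besides the shell and the picture viewer there is one more tool, called as name([rows], argument=value, ...), one row to a line, values as JSON. arm_command: Moves the arm, as the interface text tells. Its arguments: {"type":"object","properties":{"rows":{"type":"array"},"grip_force":{"type":"number"}},"required":["rows"]}

```bash
mkdir -p pics
cat > h.py <<'E'
import numpy as np, cv2
from scipy.spatial.transform import Rotation as R
from plant import status, cams, workorder
def ray(f,u,v):
    F=192/np.tan(np.radians(f["fov_y"])/2)
    d=R.from_quat(f["orientation"]).apply([(u-f["cx"])/F,(v-f["cy"])/F,1.0])
    return np.array(f["eye"]),d
def onz(f,u,v,z):
    e,d=ray(f,u,v); return e+d*(z-e[2])/d[2]
def proj(f,p):
    F=192/np.tan(np.radians(f["fov_y"])/2)
    c=R.from_quat(f["orientation"]).inv().apply(np.array(p)-f["eye"]); return F*c[0]/c[2]+f["cx"],F*c[1]/c[2]+f["cy"]
def totool(p):
    s=status.get_state(); return R.from_quat(s["tool_rot"]).inv().apply(np.array(p)-s["ee_pos"])*100
def save(f,n): cv2.imwrite("pics/"+n,f["pixels"][:,:,::-1])
E
python3 - <<'E'
from h import *
import pickle
a=[cams.grab_frame(n) for n in("top","scene")]
pickle.dump(a,open("f0.pkl","wb"))
for f in a: print(f["fov_y"],f["cx"],f["cy"],f["eye"],f["orientation"])
im=np.vstack([f["pixels"] for f in a])
save(a[0],"top0.png");save(a[1],"scene0.png")
s=status.get_state();print(s["t"],s["ee_pos"],s["tool_rot"],s["force"],R.from_quat(s["tool_rot"]).as_matrix().round(3))
E
```

```text
46.99009492643218 258.39450174793836 189.95980932457528 [0.32229814 0.32310292 1.14512274] [ 0.7114993  -0.6964284   0.0725638  -0.05908231]
54.87081316586104 256.2939197604965 190.71042457843413 [-0.26282171  1.03158519  0.58320552] [-0.33324815  0.77362132 -0.49901354  0.20357114]
0.1 [0.25964094 0.56799841 0.24160385] [ 2.12764026e-01  9.77103360e-01 -6.84648797e-04 -1.54533947e-04] [-0.52461292  0.19806101  1.02691526] [[-0.909  0.416 -0.001]
 [ 0.416  0.909 -0.001]
 [ 0.    -0.001 -1.   ]]
```

View pics/top0.png

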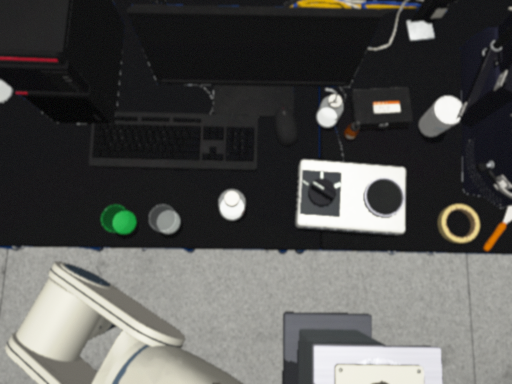

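View pics/scene0.png

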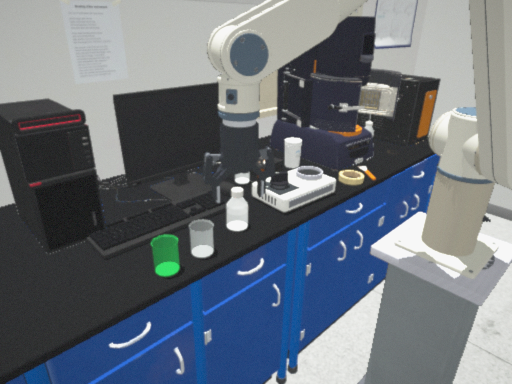

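The top view shows the bottle at (232,205), the beaker at (164,219) and a green decoy at (118,219). The shaker is centred near (352,197), with its tray at (384,197) and knob at (321,188). The scene view agrees, with the bottle at (237,208).

Run:
```python
from h import *
import pickle
a=pickle.load(open("f0.pkl","rb"));t=a[0];p=t["pixels"]
g=p.min(2)
m=(g>150).astype(np.uint8); m[:, :280]=0; m[245:]=0;m[:150]=0
c=max(cv2.findContours(m,0,2)[0],key=cv2.contourArea)
P=np.array([onz(t,u,v,0.06)[:2] for u,v in c[:,0]],np.float32)
r=cv2.minAreaRect(P);print("shaker",r)
# tray dark disc inside
d=((p.max(2)<90)*255).astype(np.uint8); d[:,:355]=0;d[:,404:]=0;d[:165]=0;d[230:]=0
c=max(cv2.findContours(d,0,2)[0],key=cv2.contourArea);e=cv2.fitEllipse(c);print("tray",e,onz(t,*e[0],.069))
b=p[180:230,205:260];
for th in(120,160,200,230):
    mm=(b.min(2)>th).astype(np.uint8);cs=cv2.findContours(mm,0,2)[0]
    for c in cs:
        if cv2.contourArea(c)>20:
            (x,y),rr=cv2.minEnclosingCircle(c);print(th,x+205,y+180,rr,cv2.contourArea(c),onz(t,x+205,y+180,.126)[:2])
o=[cv2.resize(p[150:245,x0:x0+130],None,fx=6,fy=6,interpolation=2)[:, :] for x0 in(280,)]
w=cv2.resize(p[180:240,140:270],None,fx=6,fy=6)
cv2.imwrite("pics/crop1.png",cv2.resize(np.vstack([o[0],w]),None,fx=.64,fy=.64)[:,:,::-1])
```

```text
shaker ((0.5182478427886963, 0.07076109945774078), (0.26786068081855774, 0.1698930859565735), 86.74286651611328)
tray ((384.1145324707031, 196.3085479736328), (32.156150817871094, 34.33832550048828), 130.96487426757812) [ 0.51678215 -0.00863688  0.069     ]
120 231.5 204.36206817626953 15.050647735595703 603.0 [0.47914232 0.36750086]
160 231.5 204.5 14.57748031616211 515.0 [0.47881728 0.36749087]
200 231.5 204.5 13.729630470275879 452.5 [0.47881728 0.36749087]
230 231.5 206.5 11.068072319030762 201.5 [0.47410846 0.3673462 ]
230 231.384614944458 198.0 6.690639972686768 120.0 [0.49416997 0.3682321 ]
```

View pics/crop1.png

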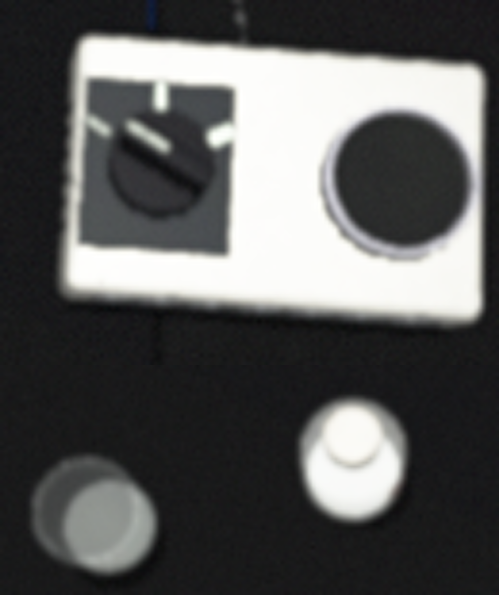

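The crop shows the cap top at about (231.6,198) in the full picture, the knob pointer up-left at the thin mark, and the tray clear. I'll move over the bottle.

arm_command([
  [[-3,-0.8,0],0,7],
  [[-7,-2,0],0,7],
  [[-11,-3,0.5],0,7],
  [[-15,-4.2,1],0,7],
  [[-19,-5.4,1.5],0,7],
  [[-23,-6.5,2],0,7],
  [[-27,-7.7,2],0,7],
  [[-29.6,-8.4,2],0,7],
  [[-29.6,-8.4,2],0,7],
  [[-29.6,-8.4,2],0,7],
])

```text
t: 1.1
ee_pos: [0.4941, 0.3684, 0.2219]
tool_rot: [0.214, 0.977, -0.0, -0.0]
force: [0.4, -0.4, 0.0]
finger_gap: 0.82
gripper_force: 0.0
```

Run:
```python
from h import *
import pickle
w=cams.grab_frame("wrist");t=cams.grab_frame("top");s=cams.grab_frame("scene")
pickle.dump([w,t,s],open("f1.pkl","wb"))
save(w,"w1.png")
st=status.get_state();print(st["t"],st["ee_pos"],st["force"],w["fov_y"],w["eye"],R.from_quat(w["orientation"]).as_matrix().round(2))
print(proj(w,[.494,.368,.126]),proj(w,[.494,.368,.104]))
```

```text
1.25 [0.49316994 0.36962959 0.2221575 ] [ 0.30124643 -0.69912616 -0.31614348] 69.3026490002462 [0.42181068 0.40203706 0.35342771] [[ 0.42  0.86  0.29]
 [ 0.91 -0.4  -0.13]
 [-0.    0.31 -0.95]]
(np.float64(253.31882908480583), np.float64(198.69419504767552)) (np.float64(253.39771683393565), np.float64(190.96571336226484))
```

View pics/w1.png

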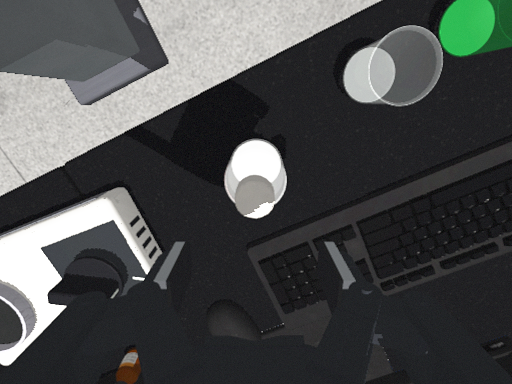

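The wrist view shows the cap centred near (256,198), predicted (253,199), midway between the fingers. I'll descend and grip.

arm_command([
  [[0,0.1,2],0,7],
  [[0,0.2,5],0,7],
  [[0,0.2,8],0,7],
  [[0,0.2,10],0,7],
  [[0,0.2,10.6],0,7],
  [[0,0.2,10.6],0,7],
  [[0,0.2,10.6],0,3],
  [[0,0.2,10.6],0,3],
  [[0,0.2,10.6],0,3],
  [[0,0.2,10.6],0,3],
], grip_force=40)

```text
t: 2.25
ee_pos: [0.4957, 0.3712, 0.1178]
tool_rot: [0.213, 0.977, 0.001, 0.001]
force: [-0.5, -0.4, 5.9]
finger_gap: 0.407
gripper_force: 39.5
```

arm_command([
  [[0,0,0],0,2.5],
  [[0,0,-1],0,2.5],
  [[0,0,-3],0,2.5],
  [[0,0,-6],0,2.5],
  [[0,0,-9],0,2.5],
  [[0,0,-12],0,2.5],
  [[0,0,-14.5],0,2.5],
  [[0,0,-16],0,2.5],
  [[0,0,-16],0,2.5],
  [[0,0,-16],0,2.5],
])

```text
t: 3.25
ee_pos: [0.4945, 0.3704, 0.2756]
tool_rot: [0.213, 0.977, -0.0, -0.0]
force: [-0.0, 0.5, -1.8]
finger_gap: 0.399
gripper_force: 40.3
```

Run:
```python
from h import *
s=status.get_state();print(s["ee_pos"],s["force"],s["finger_gap"]);m=R.from_quat(s["tool_rot"]).as_matrix();print(m.round(3))
f=cams.grab_frame("scene");save(f,"s2.png")
print("tray",totool([.514,-.0045,.28]),"knob",totool([.5228,.1506,.28]))
```

```text
[0.49451125 0.37041    0.27558946] [-0.04595096  0.50390956 -1.84899167] 0.39895084211534143
[[-0.909  0.416 -0.001]
 [ 0.416  0.909 -0.001]
 [ 0.    -0.001 -1.   ]]
tray [-17.38188565 -33.25874663  -0.46690509] knob [-11.7329927  -18.78725821  -0.48995155]
```

View pics/s2.png

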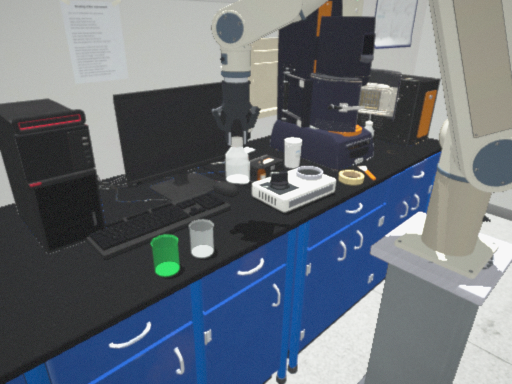

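The bottle hangs upright in the gripper at (237,165), and the beaker still stands. I'll carry the bottle to the tray, yawing on the way.

arm_command([
  [[-1,-2,0],4,2.5],
  [[-3,-5.5,0],10,2.5],
  [[-5,-9.5,0],17,2.5],
  [[-7,-13.5,0],24,2.5],
  [[-9.2,-17.5,0],31,2.5],
  [[-11.3,-21.5,0],38,2.5],
  [[-13.4,-25.5,0],45,2.5],
  [[-15.5,-29.5,0],52,2.5],
  [[-16.8,-32,0],58,2.5],
  [[-17.5,-33.4,0],62,2.5],
])

```text
t: 4.3
ee_pos: [0.5142, -0.0082, 0.2746]
tool_rot: [0.688, 0.726, -0.001, -0.001]
force: [0.1, 1.1, -1.4]
finger_gap: 0.405
gripper_force: 40.4
```

arm_command([
  [[0,0,0],6,2.5],
  [[0,0,0],14,2.5],
  [[0,0,0],22,2.5],
  [[0,0,0],30,2.5],
  [[0,0,0],36,2.5],
  [[0,0,0],36,2.5],
  [[0,0,0],36,2.5],
  [[0,0,0],36,2.5],
  [[0,0,0],36,2.5],
  [[0,0,0],36,2.5],
])

```text
t: 5.3
ee_pos: [0.5152, -0.0057, 0.2762]
tool_rot: [0.877, 0.481, -0.0, -0.0]
force: [-0.1, -0.5, -1.5]
finger_gap: 0.403
gripper_force: 40.4
```

Run:
```python
from h import *
s=status.get_state();print(s["t"],s["ee_pos"],s["q"],s["force"]);print(R.from_quat(s["tool_rot"]).as_matrix().round(3))
w=cams.grab_frame("wrist");f=cams.grab_frame("scene")
print(proj(w,[.515,-.006,.069]),proj(w,[.515,-.006,.08]))
im=np.hstack([cv2.resize(w["pixels"],None,fx=.9,fy=.9)[:345],cv2.resize(f["pixels"][100:260,200:360],(330,330)).repeat(1,0)[:330,:] .copy() if 0 else cv2.resize(f["pixels"][100:260,200:360],(335,345))])
cv2.imwrite("pics/w3.png",im[:,:,::-1])
print("tray",totool([.515,-.006,.187]))
```

```text
5.3 [ 0.51518584 -0.00574558  0.27624533] [-3.42458551e-02  2.20282538e-01  1.83811540e+00 -1.04488813e-05
  1.08333183e+00  5.33411964e-01] [-0.0999176  -0.47956315 -1.49842287]
[[ 0.538  0.843 -0.   ]
 [ 0.843 -0.538 -0.   ]
 [-0.    -0.    -1.   ]]
(np.float64(253.24839035151072), np.float64(170.47106191390077)) (np.float64(253.2248429787277), np.float64(172.60147043100764))
tray [-3.38136055e-02 -4.95536158e-03  8.93528654e+00]
```

View pics/w3.png

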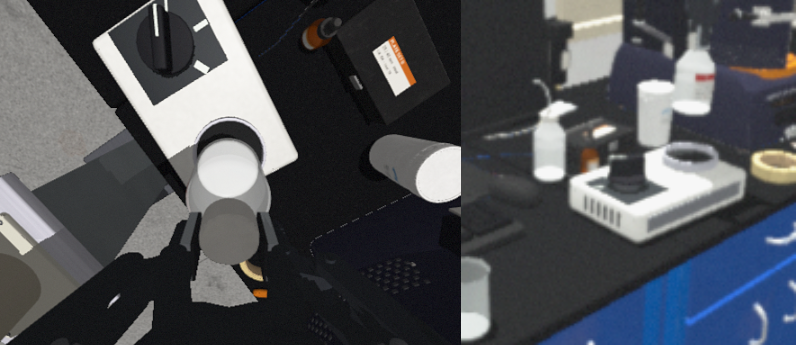

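The wrist view shows the tray rim arc around (254,166) in the full picture, a few mm to tool +x of the prediction, with the held bottle upright over it. I'll shift slightly and lower.

arm_command([
  [[0.2,0,1],0,2.5],
  [[0.2,0,3],0,2.5],
  [[0.2,0,5],0,2.5],
  [[0.2,0,7],0,2.5],
  [[0.2,0,8],0,2.5],
  [[0.2,0,8.3],0,2.5],
  [[0.2,0,8.5],0,2.5],
  [[0.2,0,8.6],0,2.5],
  [[0.2,0,8.6],0,2.5],
  [[0.2,0,8.6],0,2.5],
])

```text
t: 6.4
ee_pos: [0.5167, -0.0041, 0.1909]
tool_rot: [0.877, 0.48, 0.001, 0.0]
force: [0.6, 0.1, -1.1]
finger_gap: 0.409
gripper_force: 40.4
```

arm_command([
  [[0,0,0.1],0,2.5],
  [[0,0,0.2],0,2.5],
  [[0,0,0.2],0,2.5],
  [[0,0,0.3],0,2.5],
  [[0,0,0.3],0,2.5],
  [[0,0,0.3],0,2.5],
  [[0,0,0.3],0,2.5],
  [[0,0,0.3],0,2.5],
  [[0,0,0.3],0,2.5],
  [[0,0,0.3],0,2.5],
])

```text
t: 7.4
ee_pos: [0.5163, -0.0041, 0.1873]
tool_rot: [0.877, 0.48, 0.0, 0.0]
force: [-0.2, 0.1, -1.7]
finger_gap: 0.406
gripper_force: 40.4
```

arm_command([
  [[0,0,0.1],0,2.5],
  [[0,0,0.15],0,2.5],
  [[0,0,0.2],0,2.5],
  [[0,0,0.2],0,2.5],
  [[0,0,0.2],0,2.5],
  [[0,0,0.2],0,2.5],
  [[0,0,0.2],0,2.5],
  [[0,0,0.2],0,2.5],
  [[0,0,0.2],0,2.5],
  [[0,0,0.2],0,2.5],
])

```text
t: 8.4
ee_pos: [0.5168, -0.0038, 0.1868]
tool_rot: [0.877, 0.48, 0.001, 0.0]
force: [-3.8, 1.4, 13.3]
finger_gap: 0.409
gripper_force: 41.8
```

The bottle is down. I'll ease off a little, open, and rise.

arm_command([
  [[0,0,-0.1],0,2.5],
  [[0,0,-0.1],0,3.5],
  [[0,0,-0.1],0,4],
  [[0,0,-0.1],0,5],
  [[0,0,-0.1],0,6],
  [[0,0,-0.1],0,6.5],
  [[0,0,-0.1],0,6.5],
  [[0,0,-0.1],0,6.5],
  [[0,0,-1],0,6.5],
  [[0,0,-3],0,6.5],
])

```text
t: 9.4
ee_pos: [0.5153, -0.0041, 0.2148]
tool_rot: [0.877, 0.48, -0.001, -0.001]
force: [-0.8, -0.4, 0.3]
finger_gap: 0.763
gripper_force: 0.0
```

arm_command([
  [[0,0,-2],0,7.5],
  [[0,0,-4],0,7.5],
  [[0,0,-6],0,7.5],
  [[-2,0,-6],0,7.5],
  [[-6,0,-6],0,7.5],
  [[-10,0,-6],0,7.5],
  [[-13,0,-6],0,7.5],
  [[-15,0,-6],0,7.5],
  [[-15,0,-6],0,7.5],
  [[-15,0,-6],0,7.5],
])

```text
t: 10.4
ee_pos: [0.4358, -0.1306, 0.2759]
tool_rot: [0.877, 0.48, 0.0, 0.0]
force: [0.8, 0.7, 0.0]
finger_gap: 0.878
gripper_force: 0.0
```

Run:
```python
from h import *
import pickle
s=status.get_state();print(s["t"],s["ee_pos"]);print(R.from_quat(s["tool_rot"]).as_matrix().round(3))
w=cams.grab_frame("wrist");t=cams.grab_frame("top");pickle.dump([w,t],open("f4.pkl","wb"))
print("tray",proj(w,[.516,-.004,.069]),"knobtop",proj(w,[.5228,.1506,.112]),"cap",proj(t,[.516,-.004,.195]))
im=np.hstack([cv2.resize(w["pixels"],None,fx=.9,fy=.9)[:345],cv2.resize(t["pixels"][130:260,285:415],(335,345))])
cv2.imwrite("pics/w4.png",im[:,:,::-1])
```

```text
10.4 [ 0.43579839 -0.13057457  0.27591774]
[[ 0.539  0.842  0.001]
 [ 0.842 -0.539 -0.   ]
 [ 0.001  0.001 -1.   ]]
tray (np.float64(252.2715313996289), np.float64(34.89490118515016)) knobtop (np.float64(152.21960701697924), np.float64(-171.34125524697268)) cap (np.float64(399.1961132915409), np.float64(186.8480529350701))
```

View pics/w4.png

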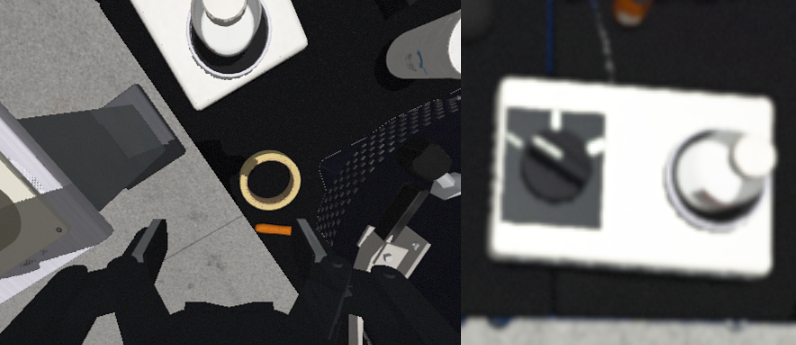

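The bottle stands in the tray, with its cap at top px (398,189.5) against a predicted (399,187), and the mat shows around its foot. Next is the knob position.

Run:
```python
from h import *
import pickle
t=pickle.load(open("f0.pkl","rb"))[0];p=t["pixels"]
sub=p[165:222,300:345]
m=((sub.max(2)<62)&(sub.max(2)>0)).astype(np.uint8)
c=max(cv2.findContours(m,0,2)[0],key=cv2.contourArea);(x,y),r=cv2.minEnclosingCircle(c)
print(x+300,y+165,r,onz(t,x+300,y+165,.081))
print(totool([.5228,.1506,.2]))
```

```text
321.6662712097168 192.3527317047119 14.144693374633789 [0.52092331 0.14911053 0.081     ]
[28.3098568 -7.7890553  7.5714517]
```

arm_command([
  [[2,-0.5,0],0,6],
  [[6,-1.7,0],0,6],
  [[10,-2.8,0],0,6],
  [[14,-3.9,0],0,6],
  [[18,-5,0],0,6],
  [[22,-6.1,0],0,6],
  [[26,-7.2,0],0,6],
  [[28,-7.8,1.5],0,6],
  [[28.2,-7.8,4],0,6],
  [[28.2,-7.8,5],0,6],
])

```text
t: 11.5
ee_pos: [0.5205, 0.1509, 0.2232]
tool_rot: [0.876, 0.482, -0.002, -0.0]
force: [-0.3, -0.6, -0.1]
finger_gap: 0.703
gripper_force: 0.0
```

Run:
```python
from h import *
w=cams.grab_frame("wrist")
s=status.get_state();print(s["t"],s["ee_pos"],s["force"]);print(R.from_quat(s["tool_rot"]).as_matrix().round(3))
k=np.array([.522,.150,.112]);d=.031*np.array([np.cos(np.radians(56.7)),np.sin(np.radians(56.7)),0])
print(proj(w,k),proj(w,k+d),proj(w,k-d))
save(w,"w5.png")
```

```text
11.55 [0.51991807 0.15000572 0.22238594] [-1.07839435  0.15609697 -0.84607552]
[[ 0.537  0.844 -0.005]
 [ 0.844 -0.537 -0.001]
 [-0.004 -0.003 -1.   ]]
(np.float64(255.1111672113447), np.float64(194.3398034131848)) (np.float64(255.71733775275163), np.float64(161.16572295957928)) (np.float64(254.54974960271704), np.float64(225.06467643894854))
```

View pics/w5.png

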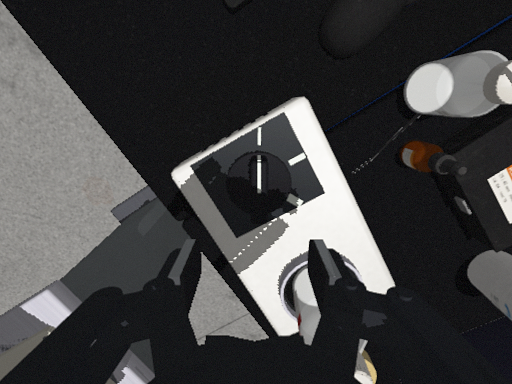

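The wrist view shows the pointer line from (260,155) to (260,192) and the skirt centre near (260,183). I'll compute the correction.

Run:
```python
from h import *
w=cams.grab_frame("wrist");p=w["pixels"]
sub=p[135:235,215:305].max(2)
m=((sub<42)).astype(np.uint8)
c=max(cv2.findContours(cv2.morphologyEx(m,cv2.MORPH_OPEN,np.ones((5,5))),0,2)[0],key=cv2.contourArea);e=cv2.minEnclosingCircle(c);print(e)
P=onz(w,260,183,.081);print(P,totool(P), totool(onz(w,e[0][0]+215,e[0][1]+135,.081)))
ys,xs=np.where(p[145:200,250:272].min(2)>150)
a=np.c_[xs+250,ys+145];v=np.array([onz(w,*q,.112)[:2] for q in a]);l=cv2.fitLine(v.astype(np.float32),2,0,.01,.01).ravel();print(a.min(0),a.max(0),np.degrees(np.arctan2(l[1],l[0])),l, [totool([*q,.112]) for q in (v.mean(0),v[a[:,1].argmin()])])
```

```text
((34.171783447265625, 55.6903076171875), 45.26846694946289)
[0.52649145 0.1480795  0.081     ] [ 0.24367987  0.63344851 14.26913604] [-0.58411448 -0.47636055 14.27434152]
[258 159] [260 189] 58.008194 [0.529798   0.8481239  0.53435886 0.16336143] [array([ 1.94652853,  0.46784874, 11.16474866]), array([ 3.34064354,  0.37137036, 11.16107401])]
```

arm_command([
  [[0.3,0.45,1],0,6],
  [[0.3,0.45,4],0,6],
  [[0.3,0.45,7],0,6],
  [[0.3,0.45,10],0,6],
  [[0.3,0.45,11.8],0,6],
  [[0.3,0.45,12.3],0,6],
  [[0.3,0.45,12.3],0,6],
  [[0.3,0.45,12.3],0,6],
  [[0.3,0.45,12.3],0,4],
  [[0.3,0.45,12.3],0,3],
], grip_force=50)

```text
t: 12.6
ee_pos: [0.5277, 0.1494, 0.1034]
tool_rot: [0.877, 0.48, 0.001, 0.0]
force: [0.1, 1.1, -1.0]
finger_gap: 0.372
gripper_force: 0.0
```

arm_command([
  [[0,0,0],0,2],
  [[0,0,0],0,1.5],
  [[0,0,0],0,1],
  [[0,0,0],0,0.5],
  [[0,0,0],0,0.5],
  [[0,0,0],0,0.5],
  [[0,0,0],0,0.5],
  [[0,0,0],0,0.5],
  [[0,0,0],0,0.5],
  [[0,0,0],0,0.5],
])

```text
t: 13.6
ee_pos: [0.5258, 0.1502, 0.1024]
tool_rot: [0.877, 0.48, -0.001, -0.001]
force: [-5.5, 6.3, 1.6]
finger_gap: 0.167
gripper_force: 52.1
```

arm_command([
  [[0,-0.1,0.2],0,0.5],
  [[0,-0.1,0.4],0,0.5],
  [[0,-0.1,0.6],0,0.5],
  [[0,-0.1,0.8],0,0.5],
  [[0,-0.1,1.0],0,0.5],
  [[0,-0.1,1.2],0,0.5],
  [[0,-0.1,1.2],0,0.5],
  [[0,-0.1,1.2],0,0.5],
  [[0,-0.1,1.2],0,0.5],
  [[0,-0.1,1.2],0,0.5],
])

```text
t: 14.6
ee_pos: [0.5258, 0.1504, 0.0915]
tool_rot: [0.877, 0.48, -0.0, -0.0]
force: [-6.9, 4.4, 14.0]
finger_gap: 0.175
gripper_force: 53.8
```

arm_command([
  [[0,-0.05,0.05],6,0.5],
  [[0,-0.05,0.05],13,0.5],
  [[0,-0.05,0.05],20,0.5],
  [[0,-0.05,0.05],27,0.5],
  [[0,-0.05,0.05],34,0.5],
  [[0,-0.05,0.05],41,0.5],
  [[0,-0.05,0.05],48,0.5],
  [[0,-0.05,0.05],54,0.5],
  [[0,-0.05,0.05],59,0.5],
  [[0,-0.05,0.05],60,0.5],
])

```text
t: 15.6
ee_pos: [0.5265, 0.1484, 0.0914]
tool_rot: [1.0, -0.023, 0.001, 0.001]
force: [-2.6, -9.9, 17.9]
finger_gap: 0.177
gripper_force: 54.1
```

arm_command([
  [[0,0,0],0,0.5],
  [[0,0,0],0,0.5],
  [[0,0,0],0,0.5],
  [[0,0,0],0,0.5],
  [[0,0,0],0,0.5],
  [[0,0,0],0,0.5],
  [[0,0,0],0,0.5],
  [[0,0,0],0,0.5],
  [[0,0,0],0,0.5],
  [[0,0,0],0,0.5],
])

```text
t: 16.6
ee_pos: [0.5265, 0.1484, 0.0914]
tool_rot: [1.0, -0.022, 0.001, 0.001]
force: [-2.9, -10.7, 18.6]
finger_gap: 0.173
gripper_force: 54.1
```

Run:
```python
from h import *
s=status.get_state();print(s["ee_pos"],s["force"],s["ft_torque"],s["q"]);m=R.from_quat(s["tool_rot"]).as_matrix();print(np.degrees(np.arctan2(m[1,0],m[0,0])))
```

```text
[0.52650177 0.14838738 0.09141305] [ -2.94915676 -10.68770405  18.64909815] [-2.11626303  0.70851509  0.05210019] [ 0.25429234  0.53262527  1.89062434 -0.0038359   0.71773709  1.87187098]
-2.5148280210987424
```

arm_command([
  [[0,0.1,-0.2],0,0.5],
  [[0,0.1,-0.4],0,0.5],
  [[0,0.1,-0.6],0,0.5],
  [[0,0.1,-0.8],0,0.5],
  [[0,0.1,-1.0],0,0.5],
  [[0,0.1,-1.15],0,0.5],
  [[0,0.1,-1.25],0,0.5],
  [[0,0.1,-1.25],0,0.5],
  [[0,0.1,-1.25],0,0.5],
  [[0,0.1,-1.25],0,0.5],
])

```text
t: 17.6
ee_pos: [0.5263, 0.1482, 0.1025]
tool_rot: [1.0, -0.022, 0.001, 0.001]
force: [1.2, -5.6, 3.3]
finger_gap: 0.176
gripper_force: 51.9
```

arm_command([
  [[0,0,0],0,2],
  [[0,0,0],0,3],
  [[0,0,0],0,4.5],
  [[0,0,0],0,6],
  [[0,0,0],0,6],
  [[0,0,-1],0,6],
  [[0,0,-4],0,6],
  [[0,0,-8],0,6],
  [[0,0,-12],0,6],
  [[0,0,-14],0,6],
])

```text
t: 18.6
ee_pos: [0.5271, 0.1495, 0.2466]
tool_rot: [1.0, -0.022, 0.003, -0.001]
force: [1.3, -0.5, -0.1]
finger_gap: 0.702
gripper_force: 0.0
```

arm_command([
  [[-2,0,0],0,6],
  [[-6,0,0],0,6],
  [[-10,0,0],0,6],
  [[-12,0,0],0,6],
  [[-13,0,0],0,6],
  [[-13,0,0],0,6],
  [[-13,0,0],0,6],
  [[-13,0,0],0,6],
  [[-13,0,0],0,6],
  [[-13,0,0],0,6],
])

```text
t: 19.6
ee_pos: [0.3964, 0.1549, 0.2422]
tool_rot: [1.0, -0.023, -0.0, 0.0]
force: [0.6, -0.7, 0.1]
finger_gap: 0.703
gripper_force: 0.0
```

Run:
```python
from h import *
t=cams.grab_frame("top");w=cams.grab_frame("wrist");f=cams.grab_frame("scene")
a=cv2.resize(t["pixels"][130:250,140:415],(790,345));b=np.hstack([cv2.resize(w["pixels"],(333,250)),cv2.resize(f["pixels"][110:270,150:350],(457,250))[:, :457]])
b=cv2.resize(b,(790,250));cv2.imwrite("pics/w6.png",np.vstack([a,b])[:,:,::-1]);print(status.get_state()["t"])
```

```text
19.75
```

View pics/w6.png

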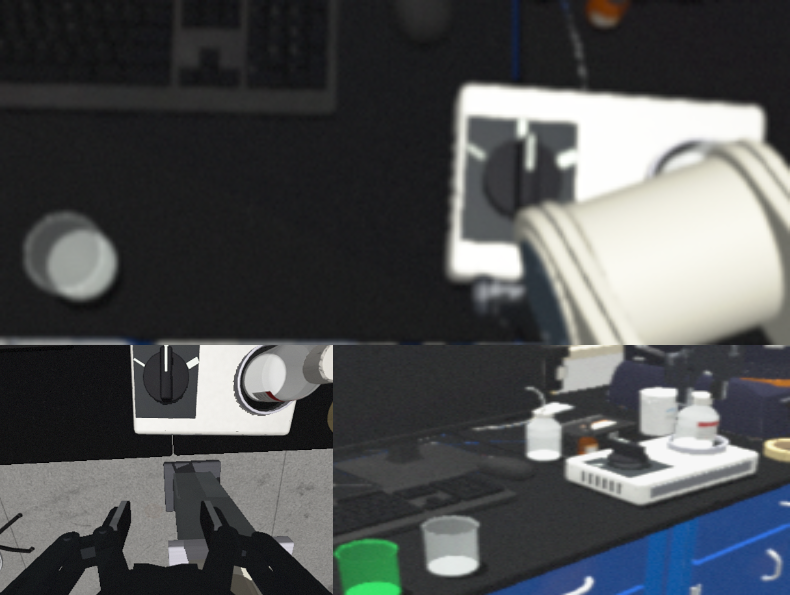

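The views show the bottle standing in the tray and the pointer in line with the middle mark. The beaker is standing and the gripper is clear of everything.

```bash
python3 -c "
from plant import workorder;print(workorder.hand_in())"
```

```text
the job is handed in; nothing more can be done
None
```

I handed the job in at about 20 s: the bottle stands on the tray, the selector points at its middle mark and the beaker is upright. I inferred that the knob is fully out from the release force rather than measuring it, and the hand-in returned no verdict.

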